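Fetch the salt shaker from behind the mill and jar

TASK

Fetch the salt shaker from the niche at the back of the wooden caddy: first clear the pepper mill and the spice jar in front of it onto the rectangular marble board, then stand the shaker in the middle of the round cork coaster, and then put the mill and the jar back in the caddy, each where it stood before. Set everything down upright, knock nothing over, and leave the little pumpkin and the squat glass jar alone.

Things in the scene. Friction and masses are not known exactly. Their poses are not given: they have to be found in the camera images.
- mill_mid (a point): Turned wooden pepper mill, 150 mm tall, round, foot 58 mm wide, stands upright. Its head, 50 mm wide, is 109 to 139 mm above the foot and is a good place to grip; a 12 mm knob tops it. Does not come apart. The point is on its axis, 75 mm above its foot. It stands in the front row of the caddy, on the left or the right spot. About 0.18 kg
- jar_mid (a point): Slim glass spice jar with a white cap, 110 mm tall, round; glass 41 mm wide, cap 44 mm wide from 88 to 110 mm above its foot (grip it by the cap). Cap is fixed. The point is on its axis, 55 mm above its foot. It stands beside the mill in the front row of the caddy (62 mm between their axes). About 0.11 kg
- shaker_mid (a point): Salt shaker with a grey domed top, 90 mm tall, round; body 44 mm wide up to 74 mm above its foot, top 34 mm wide above that. The point is on its axis, 45 mm above its foot. It stands in the niche at the back of the caddy, behind the mill and the jar. About 0.1 kg
- caddy: Fixed wooden caddy, base 160 (x) by 150 (y) mm; flat floor 12 mm above the origin. Origin: centre of its underside; x to its back, y to its left, z up. Front row spots at x -27, y +31 and -31 mm. Niche spot at x +25, y 0, between upright cheeks (inner faces y +37 and -37, 8 thick, x +14 to +76, tops 82 above the origin), open at front and back: grip the shaker along the caddy's x. Rim 26 mm high
- side_board: Pale marble rectangular board, the side board, fixed flat, 200 (x) by 110 (y) by 10 mm thick: the side area, with room for the mill and the jar one behind the other along its x. Origin: centre of its underside; its top is 10 mm above that; z up
- coaster: Round cork coaster, fixed flat, 100 mm across, 8 mm thick. Origin: centre of its underside; its top is 8 mm above that
- gourd: Bystander, to be left alone: small cream pumpkin with a stalk, 61 mm wide, 57 mm tall, at the back of the worktop under the shelf. Origin: centre of its underside
- low_jar: Bystander, to be left alone: squat glass jar with a grey lid, 76 mm wide, 68 mm tall, at the back of the worktop under the shelf. Origin: centre of its underside

How it is judged (in metres and radians):
On the way, in this order (a step that is already met when the one before it is completed fails the run):
1. the mill and the jar both stand upright and released on the side board while the shaker still stands in its niche (within 20 mm) (linear speed of each of mill, jar below 0.03 m/s and contact force between the fingers and mill below 0.2 N and angle between each of mill_mid, jar_mid's own z axis and vertical below 0.15 rad and x of mill_mid in the frame of side_board between -0.095 and 0.095 m and y of mill_mid in the frame of side_board between -0.05 and 0.05 m and height (world z) of mill_mid between 0.079 and 0.093 m and contact force between the fingers and jar below 0.2 N and x of jar_mid in the frame of side_board between -0.095 and 0.095 m and y of jar_mid in the frame of side_board between -0.05 and 0.05 m and height (world z) of jar_mid between 0.059 and 0.073 m and distance of shaker_mid from where it was at the start of the episode below 0.02 m), for 0.2 s.
2. the shaker stands upright and released in the middle of the coaster (within 15 mm) while the mill and the jar still stand on the side board (linear speed of each of shaker, mill, jar below 0.03 m/s and contact force between the fingers and shaker below 0.2 N and angle between each of shaker_mid, mill_mid, jar_mid's own z axis and vertical below 0.15 rad and horizontal distance between shaker_mid and coaster below 0.015 m and height (world z) of shaker_mid between 0.047 and 0.059 m and contact force between the fingers and mill below 0.2 N and x of mill_mid in the frame of side_board between -0.095 and 0.095 m and y of mill_mid in the frame of side_board between -0.05 and 0.05 m and height (world z) of mill_mid between 0.079 and 0.093 m and contact force between the fingers and jar below 0.2 N and x of jar_mid in the frame of side_board between -0.095 and 0.095 m and y of jar_mid in the frame of side_board between -0.05 and 0.05 m and height (world z) of jar_mid between 0.059 and 0.073 m), for 0.2 s.
At the end, for the whole second after the job is handed in: The shaker stands upright on the coaster, its axis within 15 mm of the centre; the mill and the jar stand upright in the caddy, each within 15 mm of where it stood at the start; all are released and at rest (linear speed of each of shaker, mill, jar below 0.03 m/s and contact force between the fingers and shaker below 0.2 N and angle between each of shaker_mid, mill_mid, jar_mid's own z axis and vertical below 0.15 rad and horizontal distance between shaker_mid and coaster below 0.015 m and height (world z) of shaker_mid between 0.047 and 0.059 m and contact force between the fingers and mill below 0.2 N and distance of each of mill_mid, jar_mid from where it was at the start of the episode below 0.015 m and contact force between the fingers and jar below 0.2 N); the robot touches nothing.
It fails at once if the mill is knocked over (leans more than 0.8 rad) (angle between mill_mid's own z axis and vertical above 0.8 rad).
It fails at once if the spice jar is knocked over (leans more than 0.8 rad) (angle between jar_mid's own z axis and vertical above 0.8 rad).
It fails at once if the shaker is knocked over (leans more than 0.8 rad) (angle between shaker_mid's own z axis and vertical above 0.8 rad).
It fails at once if the pumpkin is shifted by more than 25 mm (distance of gourd from where it was at the start of the episode above 0.025 m).
It fails at once if the squat jar is shifted by more than 25 mm (distance of low_jar from where it was at the start of the episode above 0.025 m).
It also fails if it takes over 147 s, if anything falls off the work surface, if the arm or the gripper's body presses on something with over 40 N, if the wrist force passes 120 N, or if a joint passes its speed limit or range.

ROBOT

A 7-joint arm with a two-finger parallel gripper is mounted at the origin on a cart in front of the work surface, level with it; the furniture and walls round the work are solid. World frame = base frame: x ahead of the robot, y to its left, z up, the work surface at z = 0. Lengths are in m, angles in degrees, forces in N, time in s.
With the tool pointing down it reaches from about 0.4 to 0.875 m from the base axis. Payload 6.5 kg.
Tool frame: the origin (TCP) lies between the finger pads; the fingertips stand 14 mm ahead of it and the grasp point (between the pads) lies 5 mm behind it (ctrl.nose_length is the distance from the TCP to the fingertips, in m); z points along the fingers, y is the line along which they close (so a half turn about z gives the same grasp; the last joint's range is limited). The gripper opens to 85 mm and grips with 20 to 120 N. Pads are 22 mm wide; open, the fingers measure 114 mm over their backs; the gripper's body (76 mm by 85 mm) begins 54 mm behind the grasp point. The pads swing forward as they close: fully open they stand 13 mm farther back than shut.
Start: joints at [59.576, 30.733, -0.252, 88.115, 0.149, 61.152, -4.079], TCP at [0.291, -0.581, 0.245] pointing down, gripper open.
Joint ranges: [-154.64, 154.64], [-21.42, 123.67], [-72.66, 72.17], [13.99, 137.28], [-74.86, 254.86], [10.95, 109.41], [-158.01, 158.01]. Speed limits (degrees/s): [136.94, 136.94, 180, 180, 180, 180, 180].

INTERFACE

Orientations are given as [roll, pitch, yaw] about the fixed x, y, z axes, in that order (R = Rz(yaw) Ry(pitch) Rx(roll)).
In Python, from station import ctrl gives the robot as it stands.
- The arm moves only by the tool apply_moves, never from a script. Its argument "rows" is a list of rows, each a list of 2 entries, a list of its own where there are three numbers: the shift along the tool's x, y, z as a fraction of full scale, then the turn, a rotation vector about the tool's x, y, z as a fraction of full scale. A call has 1 to 8 rows; each row shifts and turns the commanded pose from where the row before left it, along the tool's axes as they then stand; what a row does not reach is not made up. Full scale, the value 1, is 60 mm for a shift and 45 degrees for a turn. A row lasts 1/8 s, in which the tool goes at most 62.5 mm and 10.7 degrees, less where a joint would pass 70% of its speed; a pose out of reach is approached as far as the arm can. A call with a number of a shift or a turn outside -1 to 1 is refused whole. A call with a gripper value outside its range is refused whole. "fingers" is the opening, from 0 (shut) to 1 (fully open), set as the call begins (left out, the last holds). The fingers move at their own pace and stop on an object; "squeeze" is the grip in N (left out, the last holds). Time passes only in rows, so rows that do not move let the fingers close. It gives the time, the measured TCP pose, the force, the opening and the grip force at its end, in the units of the state.
- ctrl.state(): the state, without advancing time (a new reading comes with each control period).
- ctrl.grab_frame(name): name is "side" or "top" or "wrist"; returns a dict with "img" (384x512x3 uint8, red, green, blue), "K" (3x3 intrinsics, pixels), "xyz" and "orientation" of the camera in the world. Camera axes: x right, y up, looking along -z (the intrinsics and any distortion apply to the point x, -y, -z); pixel columns grow to the right and rows downward; lengths in m; the calibration is good to about 2 mm. A picture is of the moment at which its call begins. There is no depth.
- ctrl.finish_job(): hands the job in; it is judged then, once.
Trained networks look in a picture, given as the dict that the camera call returned (one of the last four; its "shot" number tells which), for a name from the list of things; names that differ only in an ending like _2 or _b are one class to them, and where a whole thing is asked for, a point or a joint stands for the part that bears it (a point fixed in the world has none). Each returns a list of dicts, best first, with "conf" (0 to 1); they miss things now and then, are a little off and sometimes report something else, mostly with a low value. They report only what shows in the picture. A call takes as long as a camera call.
- ctrl.spot_in(picture, label): "pixel" ([row, column] in pixels, amid what is visible of it).
The state is a dict: "clock": time; "joint_positions": joint angles; "joint_velocities": joint speeds; "joint_torque": joint torques, N m; "position": TCP position; "tool_rot": TCP orientation; "contact_force": force on the tool from outside, world axes, zero at the start; "ft_torque": the same for the moment, N m; "width": finger opening in m; "gripper_force": force on a finger pad.
Only numpy, scipy, OpenCV 4.12 (cv2) and the standard library are available. Lean on these libraries where they do the work, as an engineer would, in place of code of your own. Each camera call takes 0.05 s, during which the arm holds its last target. There are 200 camera calls.

## Working session

There is one attempt and no reset: what is moved stays moved. The work goes in short steps, Python scripts to look and compute and a tool call to move; the robot and the scene stay as the last step left them, time stands still between calls to the robot, and variables do not carry over. Pictures are saved under pics/ and viewed, at most 14 in all, crops included, and the job is handed in when it is done.

Besides the shell and the picture viewer there is one more tool, called after "Emit:" as a command line: name --argument value ..., lists and objects as JSON in quotes. apply_moves: Moves the arm, as the interface text tells. Shift numbers are shares of 60 mm and turn numbers shares of 45 degrees, none past 1 either way. Its arguments: {"type":"object","properties":{"rows":{"type":"array"},"fingers":{"type":"number"},"squeeze":{"type":"number"}},"required":["rows"]}

```bash
mkdir -p pics; cat > h.py <<'E'
import numpy as np, cv2
from scipy.spatial.transform import Rotation as R
from station import ctrl
def ray(f,px):
    K=np.array(f["K"]);r,c=px
    d=np.linalg.inv(K)@[c,r,1]; d=np.array([d[0],-d[1],-d[2]])
    return np.array(f["xyz"]),R.from_euler('xyz',f["orientation"],degrees=True).as_matrix()@d
def atz(f,px,z):
    o,d=ray(f,px); return o+d*(z-o[2])/d[2]
def proj(f,p):
    M=R.from_euler('xyz',f["orientation"],degrees=True).as_matrix()
    q=M.T@(np.array(p)-f["xyz"]); q=np.array(f["K"])@[q[0],-q[1],-q[2]]; return (q[:2]/q[2])[::-1]
def save(f,n): cv2.imwrite(f"pics/{n}.png",f["img"][:,:,::-1])
E
python3 - <<'E'
from h import *
np.set_printoptions(precision=3,suppress=True)
print(ctrl.state())
H=dict(mill_mid=.085,jar_mid=.067,shaker_mid=.057,caddy=.012,side_board=.01,coaster=.008,gourd=.03,low_jar=.03)
for n in("top","side"):
    f=ctrl.grab_frame(n); save(f,n+"0"); print(n,f["xyz"],f["orientation"],f["K"])
    for k,z in H.items():
        for d in ctrl.spot_in(f,k)[:2]: print(k,np.round(d["pixel"]),round(d["conf"],2),atz(f,d["pixel"],z))
E
```

```text
{'clock': 0.0, 'joint_positions': array([59.574, 30.777, -0.256, 88.171,  0.151, 61.15 , -4.078]), 'joint_velocities': array([ 0.045,  0.026, -0.075, -0.067,  0.065, -0.049,  0.059]), 'joint_torque': array([ -0.001, -58.341,   1.048, -25.911,   0.012,   0.009,   0.   ]), 'position': array([ 0.291, -0.58 ,  0.244]), 'tool_rot': array([-179.903,    0.008,   26.641]), 'contact_force': array([ 0.896,  0.02 , -0.282]), 'ft_torque': array([ 0.045, -0.013, -0.023]), 'gripper_force': 0.0, 'width': 0.08511171551155258}
top [ 0.415 -0.038  1.19 ] [  5.829  -0.708 -91.6  ] [[458.989   0.    244.131]
 [  0.    458.989 193.841]
 [  0.      0.      1.   ]]
mill_mid [241. 351.] 0.56 [ 0.407 -0.308  0.085]
jar_mid [241. 323.] 0.84 [ 0.409 -0.244  0.067]
shaker_mid [219. 333.] 0.64 [ 0.463 -0.275  0.057]
caddy [226. 326.] 0.69 [ 0.446 -0.263  0.012]
side_board [239. 350.] 0.66 [ 0.411 -0.325  0.01 ]
side_board [225. 145.] 0.58 [0.461 0.2   0.01 ]
coaster [211. 234.] 0.84 [ 0.491 -0.028  0.008]
coaster [226. 147.] 0.2 [0.458 0.195 0.008]
gourd [159. 193.] 0.87 [0.627 0.073 0.03 ]
low_jar [152. 288.] 0.92 [ 0.638 -0.172  0.03 ]
side [-0.435 -0.565  0.687] [ 61.716  -1.15  -61.172] [[470.591   0.    249.442]
 [  0.    470.591 188.777]
 [  0.      0.      1.   ]]
mill_mid [249. 321.] 0.92 [ 0.387 -0.305  0.085]
mill_mid [244. 297.] 0.63 [ 0.38  -0.251  0.085]
jar_mid [245. 296.] 0.65 [ 0.398 -0.242  0.067]
caddy [268. 309.] 0.59 [ 0.403 -0.276  0.012]
side_board [209. 161.] 0.83 [0.441 0.184 0.01 ]
coaster [227. 233.] 0.7 [ 0.467 -0.035  0.008]
gourd [187. 230.] 0.8 [0.62  0.068 0.03 ]
low_jar [206. 304.] 0.65 [ 0.632 -0.167  0.03 ]
```

```bash
python3 -c "
import cv2,numpy as np
a=[cv2.imread(f'pics/{n}0.png') for n in('top','side')]
cv2.imwrite('pics/both.png',cv2.resize(np.vstack(a),(800//2*1,600)) if 0 else cv2.resize(np.hstack(a),(800,300)))"
```

```text
(no output)
```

View pics/top0.png

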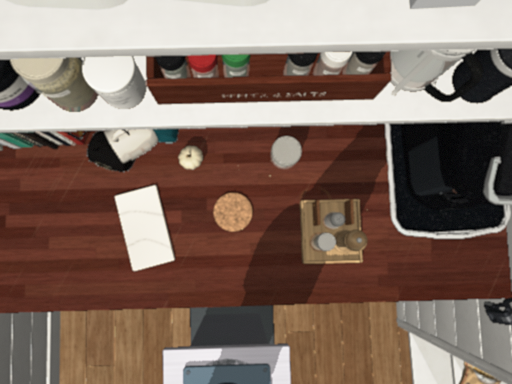

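View pics/side0.png

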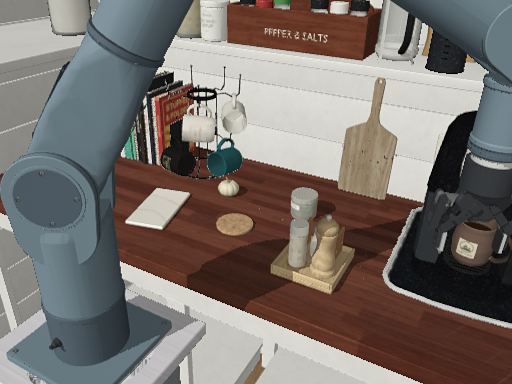

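The top view shows the caddy around (231,331), with the jar at (241,324), the mill at (240,353) and the shaker at (219,334). The coaster is at (212,233) and the marble board at (228,144). Next I'll get closer measurements by segmentation and an enlarged crop.

```bash
python3 - <<'E'
from h import *
np.set_printoptions(precision=4,suppress=True)
f=ctrl.grab_frame("top"); g=ctrl.grab_frame("side"); im=f["img"].astype(int)
def seg(m,box):
    r0,r1,c0,c1=box; k=np.zeros(m.shape,np.uint8); k[r0:r1,c0:c1]=m[r0:r1,c0:c1]
    n,l,s,c=cv2.connectedComponentsWithStats(k); i=1+np.argmax(s[1:,4]); 
    return (l==i).astype(np.uint8)
w=seg(im.min(2)>150,(175,285,100,190))
b=cv2.minAreaRect(cv2.findContours(w,0,2)[0][0]); P=np.array([atz(f,(y,x),.01)[:2] for x,y in cv2.boxPoints(b)])
print("board",P.mean(0),P)
k=seg((im[:,:,0]>130)&(im[:,:,0]-im[:,:,2]>30),(180,245,205,262))
(x,y),r=cv2.minEnclosingCircle(cv2.findContours(k,0,2)[0][0]); print("coaster",x,y,r,atz(f,(y,x),.008), k.sum())
k=seg((im[:,:,0]>95)&(im[:,:,1]>75),(190,275,290,372))
print("bbox",cv2.boundingRect(k))
a=cv2.resize(f["img"][190:275,290:372],None,fx=7,fy=7,interpolation=2)
# predicted caddy floor-plan overlay
def guess(cx,cy,yaw):
    q=R.from_euler('z',yaw,degrees=True).as_matrix(); return lambda p:q@np.array(p)+[cx,cy,0]
T=guess(.435,-.272,0)
for z,col in((0,(255,0,0)),(.026,(0,255,0))):
    pts=[proj(f,T((sx*.08,sy*.075,z))) for sx,sy in((-1,-1),(-1,1),(1,1),(1,-1))]
    cv2.polylines(a,[np.array([[(c-290+.5)*7,(r-190+.5)*7] for r,c in pts],np.int32)],True,col,1)
cv2.imwrite("pics/caddy.png",a[:,:,::-1])
E
```

```text
board [0.4552 0.203 ] [[0.5405 0.2802]
 [0.5647 0.173 ]
 [0.3694 0.1266]
 [0.3463 0.2322]]
coaster 232.32644653320312 211.95248413085938 19.601011276245117 [ 0.489  -0.0245  0.008 ] 1191
bbox (300, 199, 67, 65)
```

View pics/caddy.png

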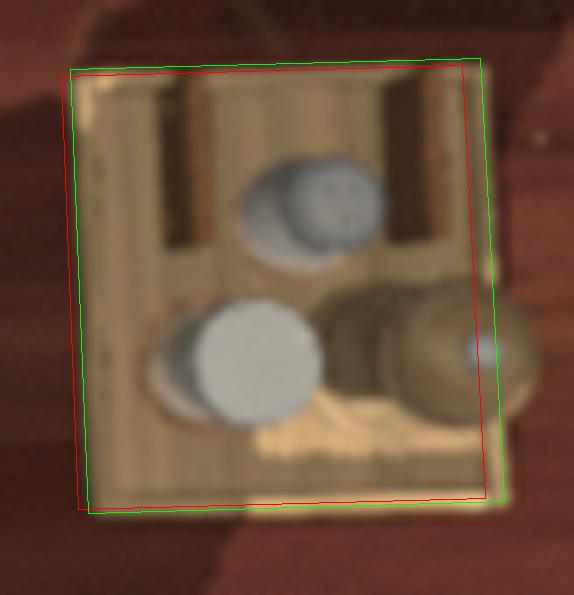

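The crop shows the caddy squared to the world, within about 1° and 1 mm of the overlay. In crop pixels the jar cap centre is at (258,362), the mill knob at (482,350) and the shaker top at (337,204).

```bash
python3 - <<'E'
from h import *
np.set_printoptions(precision=4,suppress=True)
f=ctrl.grab_frame("top");g=ctrl.grab_frame("side")
for n,(x,y),z in(("jar",(258,362),.122),("mill",(482,350),.162),("shaker",(337,204),.100)):
    print(n,atz(f,(y/7+189.5,x/7+289.5),z))
s=3;r0,r1,c0,c1=150,310,220,400
a=cv2.resize(g["img"][r0:r1,c0:c1],None,fx=4,fy=4,interpolation=2)
def line(P,col):
    cv2.polylines(a,[np.array([[(c-c0+.5)*4,(r-r0+.5)*4] for r,c in [proj(g,p) for p in P]],np.int32)],False,col,1)
q=R.from_euler('z',-1,degrees=True).as_matrix();T=lambda p:q@np.array(p)+[.4345,-.2728,0]
line([T((sx*.08,sy*.075,.026)) for sx,sy in((-1,-1),(-1,1),(1,1),(1,-1),(-1,-1))],(0,255,0))
th=np.linspace(0,6.3,40)
for c,rd,zz in((( -.027,-.031),.025,(.012+.109,.012+.139)),((-.027,.031),.022,(.1,.122)),((.025,0),.017,(.086,.1))):
    for z in zz: line([T((c[0]+rd*np.cos(t),c[1]+rd*np.sin(t),z)) for t in th],(255,0,0))
    print(T((*c,0)))
cv2.imwrite("pics/side1.png",a[:,:,::-1])
E
```

```text
jar [ 0.4079 -0.2421  0.122 ]
mill [ 0.41   -0.3063  0.162 ]
shaker [ 0.4605 -0.2757  0.1   ]
[ 0.407  -0.3033  0.    ]
[ 0.408  -0.2413  0.    ]
[ 0.4595 -0.2732  0.    ]
```

View pics/side1.png

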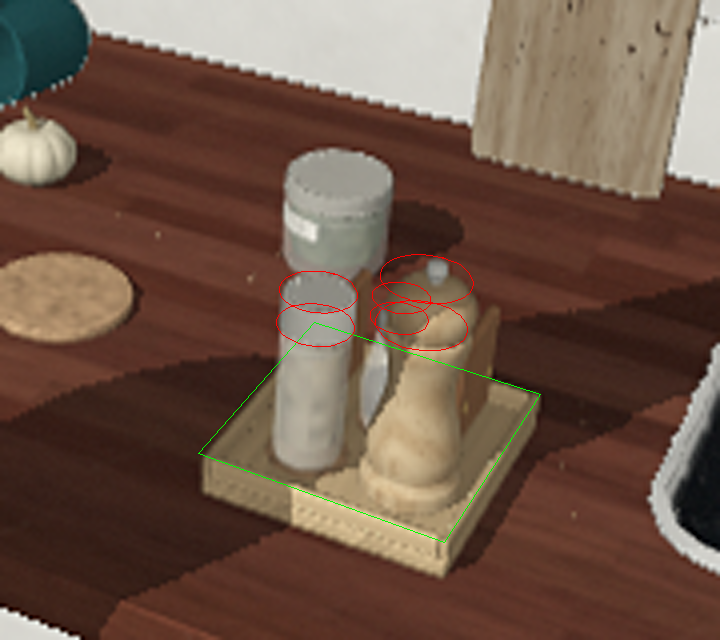

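Overlay agrees within a couple of millimetres. I'll take the mill at (.409,-.305), the jar at (.408,-.242) and the shaker at (.460,-.2745). First I'll rise and turn to yaw 90.

Emit:
apply_moves --rows '[[[0, 0, -0.15], [0, 0, -0.2347]], [[0, 0, -0.15], [0, 0, -0.2347]], [[0, 0, -0.15], [0, 0, -0.2347]], [[0, 0, -0.15], [0, 0, -0.2347]], [[0, 0, -0.15], [0, 0, -0.2347]], [[0, 0, -0.15], [0, 0, -0.2347]]]' --fingers 0.85 --squeeze 40

```text
clock: 1.85
position: [0.2912, -0.5811, 0.2996]
tool_rot: [-180.0, 0.0, 90.3]
contact_force: [0.5, -0.5, 0.4]
width: 0.0727
gripper_force: 0.0
```

Emit:
apply_moves --rows '[[[0.66, 0.28, 0], [0, 0, 0]], [[0.66, 0.28, 0], [0, 0, 0]], [[0.66, 0.28, 0], [0, 0, 0]], [[0.66, 0.28, 0], [0, 0, 0]], [[0.66, 0.28, 0], [0, 0, 0]], [[0.65, 0.28, 0], [0, 0, 0]], [[0.65, 0.28, 0], [0, 0, 0]], [[0, 0, 0], [0, 0, 0]]]'

```text
clock: 2.85
position: [0.4107, -0.3016, 0.2997]
tool_rot: [179.9, -0.0, 90.4]
contact_force: [-0.8, -0.5, -1.2]
width: 0.073
gripper_force: 0.0
```

```bash
python3 - <<'E'
from h import *
np.set_printoptions(precision=4,suppress=True)
f=ctrl.grab_frame("wrist"); save(f,"w1"); print(f["xyz"],f["orientation"])
for k,z in(("mill_mid",.15),("jar_mid",.122),("shaker_mid",.1)):
    for d in ctrl.spot_in(f,k)[:1]: print(k,d,atz(f,d["pixel"],z))
for n,p in(("mill",(.409,-.305,.162)),("jar",(.408,-.242,.122)),("sh",(.46,-.2745,.102))): print(n,proj(f,p))
E
```

```text
[ 0.4109 -0.2352  0.4276] [-15.2584  -0.0613   0.3965]
mill_mid {'pixel': [180.6, 252.5], 'conf': 0.8} [ 0.4094 -0.2979  0.15  ]
jar_mid {'pixel': [119.2, 250.3], 'conf': 0.92} [ 0.4068 -0.2413  0.122 ]
shaker_mid {'pixel': [148.7, 293.5], 'conf': 0.84} [ 0.4541 -0.2729  0.1   ]
mill [190.9625 251.9248]
jar [119.9119 251.5325]
sh [150.4025 299.0675]
```

View pics/w1.png

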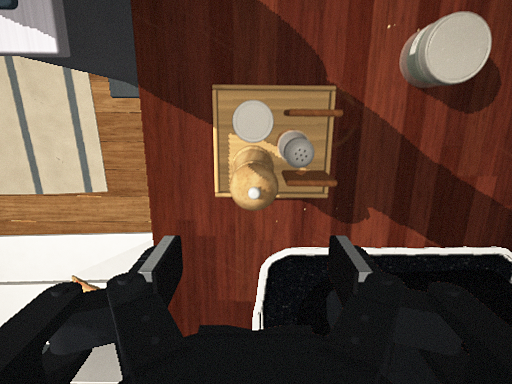

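The wrist view shows the knob at (193,254), the jar cap at (121,253) and the shaker top at (151,300), all within 2 px of prediction. I'll descend on the mill head.

Emit:
apply_moves --rows '[[[-0.073, -0.01, 0.4], [0, 0, 0]], [[0, 0, 0.5], [0, 0, 0]], [[0, 0, 0.5], [0, 0, 0]], [[0, 0, 0.5], [0, 0, 0]], [[0, 0, 0.5], [0, 0, 0]], [[0, 0, 0.3], [0, 0, 0]], [[0, 0, 0.13], [0, 0, 0]], [[0, 0, 0], [0, 0, 0]]]'

```text
clock: 4.05
position: [0.408, -0.31, 0.1294]
tool_rot: [-180.0, -0.0, 89.9]
contact_force: [0.5, 0.7, 0.5]
width: 0.0725
gripper_force: 0.0
```

Emit:
apply_moves --rows '[[[0, 0, 0], [0, 0, 0]], [[0, 0, 0], [0, 0, 0]], [[0, 0, 0], [0, 0, 0]], [[0, 0, 0], [0, 0, 0]], [[0, 0, 0], [0, 0, 0]], [[0, 0, 0], [0, 0, 0]]]' --fingers 0.3 --squeeze 30

```text
clock: 4.8
position: [0.4091, -0.31, 0.1306]
tool_rot: [179.9, 0.1, 90.0]
contact_force: [-0.2, -0.2, 6.5]
width: 0.046
gripper_force: 30.4
```

Mill gripped (30 N). Lifting it and carrying it to the board's far half.

Emit:
apply_moves --rows '[[[0, 0, -0.2], [0, 0, 0]], [[0, 0, -0.4], [0, 0, 0]], [[0, 0, -0.5], [0, 0, 0]], [[0, 0, -0.5], [0, 0, 0]], [[0, 0, -0.5], [0, 0, 0]], [[0, 0, -0.4], [0, 0, 0]], [[0.15, 0.03, -0.2], [0, 0, 0]], [[0.3, 0.05, 0], [0, 0, 0]]]'

```text
clock: 5.8
position: [0.4133, -0.2818, 0.2919]
tool_rot: [180.0, 0.0, 89.9]
contact_force: [-0.6, 0.4, -1.3]
width: 0.0461
gripper_force: 31.3
```

Emit:
apply_moves --rows '[[[0.5, 0.09, 0], [0, 0, 0]], [[0.55, 0.09, 0], [0, 0, 0]], [[0.55, 0.09, 0], [0, 0, 0]], [[0.55, 0.09, 0], [0, 0, 0]], [[0.55, 0.09, 0], [0, 0, 0]], [[0.55, 0.09, 0], [0, 0, 0]], [[0.55, 0.09, 0], [0, 0, 0]], [[0.55, 0.09, 0], [0, 0, 0]]]'

```text
clock: 6.8
position: [0.455, -0.0189, 0.2903]
tool_rot: [-179.9, -0.0, 90.1]
contact_force: [0.3, -1.0, -1.7]
width: 0.0458
gripper_force: 31.3
```

Emit:
apply_moves --rows '[[[0.55, 0.09, 0], [0, 0, 0]], [[0.55, 0.09, 0], [0, 0, 0]], [[0.55, 0.09, 0], [0, 0, 0]], [[0.55, 0.09, 0], [0, 0, 0]], [[0.55, 0.09, 0], [0, 0, 0]], [[0.5, 0.09, 0], [0, 0, 0]], [[0.3, 0.09, 0], [0, 0, 0]], [[0.1, 0.02, 0], [0, 0, 0]]]'

```text
clock: 7.8
position: [0.4946, 0.1987, 0.2908]
tool_rot: [-179.9, 0.0, 90.1]
contact_force: [0.4, -0.6, -1.2]
width: 0.046
gripper_force: 31.3
```

Emit:
apply_moves --rows '[[[0.2, 0.07, 0.2], [0, 0, 0]], [[0, 0, 0.5], [0, 0, 0]], [[0, 0, 0.5], [0, 0, 0]], [[0, 0, 0.5], [0, 0, 0]], [[0, 0, 0.5], [0, 0, 0]], [[0, 0, 0.3], [0, 0, 0]], [[0, 0, 0.1], [0, 0, 0]], [[0, 0, 0.04], [0, 0, 0]]]'

```text
clock: 8.8
position: [0.4999, 0.2098, 0.1333]
tool_rot: [180.0, -0.0, 90.0]
contact_force: [0.2, 0.4, -0.5]
width: 0.0462
gripper_force: 31.3
```

Emit:
apply_moves --rows '[[[0, 0, 0.02], [0, 0, 0]], [[0, 0, 0], [0, 0, 0]]]'

```text
clock: 9.05
position: [0.4999, 0.2097, 0.1325]
tool_rot: [179.9, -0.0, 90.0]
contact_force: [-0.1, 0.4, -2.5]
width: 0.0457
gripper_force: 31.3
```

Emit:
apply_moves --rows '[[[0, 0, 0.02], [0, 0, 0]], [[0, 0, 0.02], [0, 0, 0]], [[0, 0, 0.01], [0, 0, 0]], [[0, 0, 0], [0, 0, 0]]]'

```text
clock: 9.55
position: [0.4995, 0.2096, 0.1288]
tool_rot: [-180.0, 0.0, 90.0]
contact_force: [-0.6, -0.1, -2.1]
width: 0.046
gripper_force: 31.3
```

Emit:
apply_moves --rows '[[[0, 0, 0.017], [0, 0, 0]], [[0, 0, 0], [0, 0, 0]]]'

```text
clock: 9.8
position: [0.4999, 0.21, 0.1286]
tool_rot: [180.0, -0.0, 90.0]
contact_force: [-0.7, 0.1, 5.4]
width: 0.0455
gripper_force: 31.5
```

Contact. Releasing the mill and lifting away.

Emit:
apply_moves --rows '[[[0, 0, 0], [0, 0, 0]], [[0, 0, 0], [0, 0, 0]], [[0, 0, 0], [0, 0, 0]], [[0, 0, 0], [0, 0, 0]]]' --fingers 0.85

```text
clock: 10.3
position: [0.4995, 0.2096, 0.1278]
tool_rot: [-180.0, 0.0, 90.0]
contact_force: [-1.3, 0.2, 0.8]
width: 0.0727
gripper_force: 0.0
```

Emit:
apply_moves --rows '[[[0, 0, -0.3], [0, 0, 0]], [[0, 0, -0.6], [0, 0, 0]], [[0, 0, -0.8], [0, 0, 0]], [[0, 0, -0.7], [0, 0, 0]], [[0, 0, -0.3], [0, 0, 0]], [[-0.7, -0.14, 0], [0, 0, 0]], [[-0.95, -0.19, 0], [0, 0, 0]], [[-0.95, -0.19, 0], [0, 0, 0]]]'

```text
clock: 11.3
position: [0.4674, 0.052, 0.2897]
tool_rot: [-180.0, 0.0, 90.0]
contact_force: [0.5, -0.3, 0.1]
width: 0.0728
gripper_force: 0.0
```

```bash
python3 - <<'E'
from h import *
np.set_printoptions(precision=4,suppress=True)
f=ctrl.grab_frame("wrist"); save(f,"w2")
for k,z in(("mill_mid",.085),("side_board",.01),("coaster",.008)):
    for d in ctrl.spot_in(f,k)[:1]: print(k,d,atz(f,d["pixel"],z))
print(proj(f,(.50,.211,.16)))
E
```

```text
mill_mid {'pixel': [22.6, 285.8], 'conf': 0.9} [0.499  0.2057 0.085 ]
side_board {'pixel': [53.5, 226.5], 'conf': 0.74} [0.4321 0.1904 0.01  ]
coaster {'pixel': [210.8, 273.8], 'conf': 0.66} [ 0.4958 -0.0193  0.008 ]
[-14.2244 297.2778]
```

View pics/w2.png

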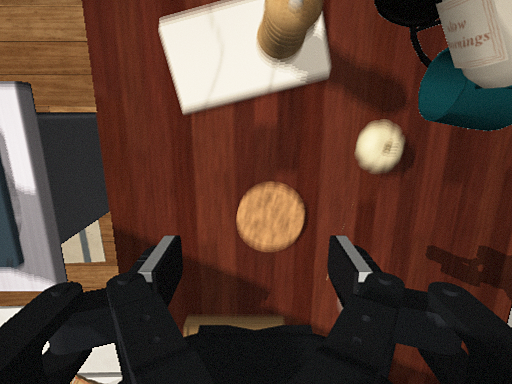

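The mill stands well on the board (foot at about row 45, col 283) and the coaster is centred near (216,271). Next is the jar, gripped diagonally so the fingers stay clear of the shaker.

Emit:
apply_moves --rows '[[[-0.9, -0.18, 0], [0, 0, 0]], [[-0.9, -0.18, 0], [0, 0, 0]], [[-0.9, -0.18, 0], [0, 0, 0]], [[-0.9, -0.18, 0], [0, 0, 0]], [[-0.8, -0.16, 0], [0, 0, 0]], [[-0.35, -0.07, 0], [0, 0, 0]], [[0, 0, 0], [0, 0, 0]]]' --fingers 0.75

```text
clock: 12.38
position: [0.4118, -0.2314, 0.2896]
tool_rot: [-180.0, -0.0, 90.0]
contact_force: [0.5, 0.4, 0.5]
width: 0.0643
gripper_force: 0.0
```

Emit:
apply_moves --rows '[[[0, 0, 0.1], [0, 0, -0.2]], [[0, 0, 0.1], [0, 0, -0.2]], [[0, 0, 0.1], [0, 0, -0.2]], [[0, 0, 0.1], [0, 0, -0.2]], [[0, 0, 0.1], [0, 0, -0.2]], [[0, 0, 0], [0, 0, 0]]]'

```text
clock: 13.12
position: [0.4121, -0.2291, 0.2596]
tool_rot: [180.0, -0.1, 135.1]
contact_force: [0.2, -0.1, -1.2]
width: 0.0641
gripper_force: 0.0
```

```bash
cat >> h.py <<'E'
def go(x,y,z):
    s=ctrl.state(); M=R.from_euler('xyz',s["tool_rot"],degrees=True).as_matrix()
    print("at",np.round(s["position"],4),np.round(s["tool_rot"],1),"shift",np.round(M.T@(np.array([x,y,z])-s["position"])/.06,3))
E
python3 - <<'E'
from h import *
go(.409,-.2425,.108)
f=ctrl.grab_frame("wrist"); save(f,"w3")
d=ctrl.spot_in(f,"jar_mid"); print(d[:1],atz(f,d[0]["pixel"],.11),proj(f,(.409,-.2425,.122)))
E
```

```text
at [ 0.4121 -0.2291  0.2596] [ 1.800e+02 -1.000e-01  1.351e+02] shift [-0.125 -0.197  2.526]
[{'pixel': [188.3, 243.0], 'conf': 0.6}] [ 0.40742115 -0.23976756  0.11      ] [194.64582425 241.66980196]
```

View pics/w3.png

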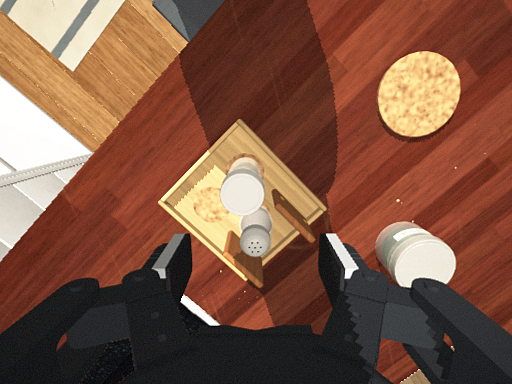

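The cap centre shows at (194,243), matching the prediction. Descending.

Emit:
apply_moves --rows '[[[-0.125, -0.197, 0.2], [0, 0, 0]], [[0, 0, 0.5], [0, 0, 0]], [[0, 0, 0.5], [0, 0, 0]], [[0, 0, 0.5], [0, 0, 0]], [[0, 0, 0.4], [0, 0, 0]], [[0, 0, 0.3], [0, 0, 0]], [[0, 0, 0.13], [0, 0, 0]], [[0, 0, 0], [0, 0, 0]]]'

```text
clock: 14.22
position: [0.408, -0.2453, 0.1077]
tool_rot: [-180.0, -0.0, 135.0]
contact_force: [-0.2, 0.2, 0.0]
width: 0.0645
gripper_force: 0.0
```

Emit:
apply_moves --rows '[[[0, 0, 0], [0, 0, 0]], [[0, 0, 0], [0, 0, 0]], [[0, 0, 0], [0, 0, 0]], [[0, 0, 0], [0, 0, 0]], [[0, 0, 0], [0, 0, 0]]]' --fingers 0.3 --squeeze 30

```text
clock: 14.85
position: [0.4089, -0.2454, 0.1088]
tool_rot: [180.0, 0.1, 135.0]
contact_force: [-0.3, 0.0, 6.5]
width: 0.0431
gripper_force: 30.8
```

Emit:
apply_moves --rows '[[[0, 0, -0.2], [0, 0, 0]], [[0, 0, -0.4], [0, 0, 0]], [[0, 0, -0.5], [0, 0, 0]], [[0, 0, -0.5], [0, 0, 0]], [[0, 0, -0.5], [0, 0, 0]], [[0, 0, -0.3], [0, 0, 0]], [[0.15, 0.15, 0], [0, 0, 0]], [[0.3, 0.3, 0], [0, 0, 0]]]'

```text
clock: 15.85
position: [0.4075, -0.2061, 0.2514]
tool_rot: [-180.0, -0.1, 134.9]
contact_force: [0.2, -0.6, -0.8]
width: 0.0433
gripper_force: 31.0
```

Emit:
apply_moves --rows '[[[0.4, 0.4, 0], [0, 0, 0]], [[0.4, 0.4, 0], [0, 0, 0]], [[0.4, 0.4, 0], [0, 0, 0]], [[0.4, 0.4, 0], [0, 0, 0]], [[0.4, 0.4, 0], [0, 0, 0]], [[0.4, 0.4, 0], [0, 0, 0]], [[0.4, 0.4, 0], [0, 0, 0]], [[0.4, 0.4, 0], [0, 0, 0]]]'

```text
clock: 16.85
position: [0.4068, 0.0662, 0.2512]
tool_rot: [-179.9, -0.1, 135.0]
contact_force: [0.2, 1.1, -1.9]
width: 0.0432
gripper_force: 31.0
```

Emit:
apply_moves --rows '[[[0.4, 0.4, 0], [0, 0, 0]], [[0.4, 0.4, 0], [0, 0, 0]], [[0.3, 0.3, 0], [0, 0, 0]], [[0.2, 0.2, 0], [0, 0, 0]], [[0.1, 0.1, 0], [0, 0, 0]], [[0, 0, 0], [0, 0, 0]]]'

```text
clock: 17.6
position: [0.4075, 0.1836, 0.2516]
tool_rot: [-179.9, -0.0, 135.1]
contact_force: [0.1, -0.2, -1.2]
width: 0.0429
gripper_force: 31.0
```

```bash
python3 - <<'E'
from h import *
go(.4113,.190,.112)
f=ctrl.grab_frame("wrist"); save(f,"w4")
d=ctrl.spot_in(f,"mill_mid"); print(d[:1],[atz(f,d[0]["pixel"],.085)])
for p in ((.3463,.2322),(.3694,.1266),(.5405,.2802)): print(proj(f,(*p,.01)))
E
```

```text
at [0.4075 0.1836 0.2516] [-179.9   -0.   135.1] shift [0.029 0.122 2.326]
[{'pixel': [222.8, 336.1], 'conf': 0.65}] [array([0.50121603, 0.21213793, 0.085     ])]
[102.68361309 247.21326751]
[177.32706431 201.72969746]
[187.12655591 380.93969632]
```

View pics/w4.png

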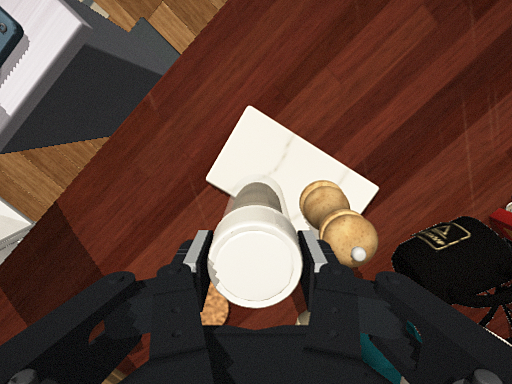

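The jar hangs clear of the mill, and the board corners at (107,250), (180,207) and (188,378) fit the model. Lowering.

Emit:
apply_moves --rows '[[[0.03, 0.12, 0.2], [0, 0, 0]], [[0, 0, 0.5], [0, 0, 0]], [[0, 0, 0.5], [0, 0, 0]], [[0, 0, 0.5], [0, 0, 0]], [[0, 0, 0.4], [0, 0, 0]], [[0, 0, 0.2], [0, 0, 0]], [[0, 0, 0.06], [0, 0, 0]], [[0, 0, 0.02], [0, 0, 0]]]'

```text
clock: 18.7
position: [0.4125, 0.19, 0.1096]
tool_rot: [180.0, 0.0, 135.0]
contact_force: [-0.6, 0.7, -1.2]
width: 0.043
gripper_force: 30.9
```

Emit:
apply_moves --rows '[[[0, 0, 0.02], [0, 0, 0]], [[0, 0, 0], [0, 0, 0]]]'

```text
clock: 18.95
position: [0.4124, 0.1898, 0.1085]
tool_rot: [180.0, 0.0, 135.0]
contact_force: [0.5, -0.0, -1.5]
width: 0.0429
gripper_force: 30.9
```

Emit:
apply_moves --rows '[[[0, 0, 0.02], [0, 0, 0]], [[0, 0, 0.01], [0, 0, 0]], [[0, 0, 0], [0, 0, 0]]]'

```text
clock: 19.32
position: [0.4124, 0.19, 0.1068]
tool_rot: [180.0, 0.0, 135.0]
contact_force: [-1.0, 0.2, 5.5]
width: 0.0426
gripper_force: 31.4
```

Emit:
apply_moves --rows '[[[0, 0, 0], [0, 0, 0]], [[0, 0, 0], [0, 0, 0]], [[0, 0, 0], [0, 0, 0]], [[0, 0, -0.2], [0, 0, 0]], [[0, 0, -0.6], [0, 0, 0]], [[0, 0, -0.8], [0, 0, 0]], [[0, 0, -0.6], [0, 0, 0]], [[0, 0, -0.2], [0, 0, 0]]]' --fingers 0.75

```text
clock: 20.32
position: [0.413, 0.1904, 0.2528]
tool_rot: [179.8, 0.1, 135.0]
contact_force: [-0.0, -0.3, -0.1]
width: 0.0642
gripper_force: 0.0
```

Emit:
apply_moves --rows '[[[-0.7, -0.57, 0], [0, 0, 0]], [[-0.7, -0.57, 0], [0, 0, 0]], [[-0.7, -0.57, 0], [0, 0, 0]], [[-0.7, -0.57, 0], [0, 0, 0]], [[-0.7, -0.57, 0], [0, 0, 0]], [[-0.7, -0.57, 0], [0, 0, 0]], [[-0.7, -0.57, 0], [0, 0, 0]], [[-0.6, -0.49, 0], [0, 0, 0]]]'

```text
clock: 21.32
position: [0.4547, -0.2356, 0.2497]
tool_rot: [-180.0, -0.1, 134.9]
contact_force: [1.1, 0.1, 0.2]
width: 0.0641
gripper_force: 0.0
```

Emit:
apply_moves --rows '[[[0, 0, 0], [0, 0, 0.2]], [[0, 0, 0], [0, 0, 0.2]], [[0, 0, 0], [0, 0, 0.2]], [[0, 0, 0], [0, 0, 0.2]], [[0, 0, 0], [0, 0, 0.2]], [[0, 0, 0], [0, 0, 0]]]'

```text
clock: 22.08
position: [0.4549, -0.2333, 0.2498]
tool_rot: [-179.9, -0.0, 90.1]
contact_force: [1.0, 0.1, 0.0]
width: 0.064
gripper_force: 0.0
```

```bash
python3 - <<'E'
from h import *
go(.4605,-.275,.077)
f=ctrl.grab_frame("wrist"); save(f,"w5")
d=ctrl.spot_in(f,"shaker_mid"); print(d[:1],proj(f,(.4605,-.275,.102)))
t=ctrl.grab_frame("top")
for k,z in(("mill_mid",.085),("jar_mid",.065)):
  for d in ctrl.spot_in(t,k)[:1]: print(k,d,atz(t,d["pixel"],z))
E
```

```text
at [ 0.4549 -0.2333  0.2498] [-179.9   -0.    90.1] shift [-0.696  0.095  2.879]
[{'pixel': [214.3, 261.1], 'conf': 0.92}] [225.64655216 259.67411271]
mill_mid {'pixel': [207.0, 136.0], 'conf': 0.63} [0.50236163 0.20602997 0.085     ]
jar_mid {'pixel': [242.1, 141.4], 'conf': 0.62} [0.41802597 0.19770858 0.065     ]
```

View pics/w5.png

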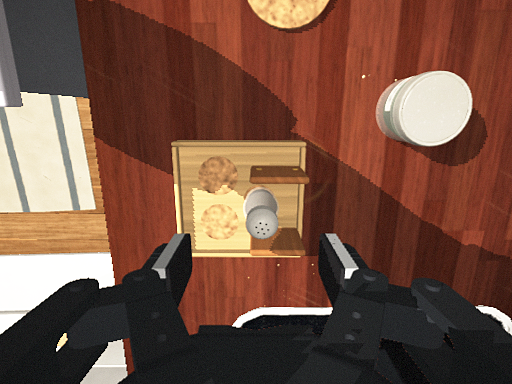

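The shaker top is at (226,262), within 2 px of prediction, and the front row is empty. Descending to grip its body along x.

Emit:
apply_moves --rows '[[[-0.4, 0.1, 0], [0, 0, 0]], [[-0.296, 0, 0], [0, 0, 0]], [[0, 0, 0.5], [0, 0, 0]], [[0, 0, 0.6], [0, 0, 0]], [[0, 0, 0.6], [0, 0, 0]], [[0, 0, 0.3], [0, 0, 0]], [[0, 0, 0], [0, 0, 0]]]'

```text
clock: 23.2
position: [0.4608, -0.2752, 0.1295]
tool_rot: [-179.9, -0.1, 90.0]
contact_force: [0.4, 0.2, 0.6]
width: 0.064
gripper_force: 0.0
```

Emit:
apply_moves --rows '[[[0, 0, 0.3], [0, 0, 0]], [[0, 0, 0.3], [0, 0, 0]], [[0, 0, 0.3], [0, 0, 0]], [[0, 0, 0.2], [0, 0, 0]], [[0, 0, 0], [0, 0, 0]]]'

```text
clock: 23.82
position: [0.4607, -0.2749, 0.0631]
tool_rot: [-179.9, -0.1, 90.0]
contact_force: [-0.9, 0.3, 0.6]
width: 0.0637
gripper_force: 0.0
```

Emit:
apply_moves --rows '[[[0, 0, 0], [0, 0, 0]], [[0, 0, 0], [0, 0, 0]], [[0, 0, 0], [0, 0, 0]], [[0, 0, 0], [0, 0, 0]], [[0, 0, 0], [0, 0, 0]]]' --fingers 0.3

```text
clock: 24.45
position: [0.4617, -0.2756, 0.0651]
tool_rot: [180.0, 0.0, 90.0]
contact_force: [-2.0, 0.7, 5.8]
width: 0.0371
gripper_force: 30.1
```

Emit:
apply_moves --rows '[[[0, 0, -0.2], [0, 0, 0]], [[0, 0, -0.3], [0, 0, 0]], [[0, 0, -0.4], [0, 0, 0]], [[0, 0, -0.5], [0, 0, 0]], [[0, 0, -0.5], [0, 0, 0]], [[0, 0, -0.2], [0, 0, 0]], [[0.3, 0.03, 0], [0, 0, 0]], [[0.5, 0.05, 0], [0, 0, 0]]]'

```text
clock: 25.45
position: [0.4654, -0.2263, 0.1893]
tool_rot: [-179.9, -0.0, 89.9]
contact_force: [-0.1, -0.1, -1.4]
width: 0.0365
gripper_force: 30.1
```

Emit:
apply_moves --rows '[[[0.5, 0.05, 0], [0, 0, 0]], [[0.5, 0.05, 0], [0, 0, 0]], [[0.5, 0.05, 0], [0, 0, 0]], [[0.4, 0.05, 0], [0, 0, 0]], [[0.2, 0.05, 0], [0, 0, 0]], [[0, 0, 0], [0, 0, 0]]]'

```text
clock: 26.2
position: [0.4809, -0.1003, 0.1897]
tool_rot: [-179.9, -0.0, 90.1]
contact_force: [0.7, 0.2, -1.6]
width: 0.0367
gripper_force: 30.1
```

```bash
python3 - <<'E'
from h import *
np.set_printoptions(precision=4,suppress=True)
f=ctrl.grab_frame("wrist"); save(f,"w6")
im=f["img"]; h=cv2.cvtColor(im,cv2.COLOR_RGB2HSV).astype(int)
# cork: bright orange
k=((h[:,:,0]<25)&(h[:,:,2]>185)&(h[:,:,1]>60)&(h[:,:,1]<190)).astype(np.uint8)
k=cv2.morphologyEx(k,cv2.MORPH_CLOSE,np.ones((7,7)));n,l,s,c=cv2.connectedComponentsWithStats(k)
for i in 1+np.argsort(-s[1:,4])[:3]: 
    cnt=cv2.findContours((l==i).astype(np.uint8),0,2)[0][0]; (x,y),r=cv2.minEnclosingCircle(cnt); print(s[i],x,y,r,atz(f,(y,x),.008))
print(ctrl.spot_in(f,"coaster")[:1],proj(f,(.489,-.0245,.008)))
go(.489,-.0245,.1)
E
```

```text
[ 216   50   99  104 8047] 264.82952880859375 101.87510681152344 51.881839752197266 [ 0.4913 -0.0232  0.008 ]
[   0  237   67   52 2770] 32.67424392700195 266.0 39.39052963256836 [ 0.2239 -0.2061  0.008 ]
[360 200  31  64 467] 378.5 231.5 31.599149703979492 [ 0.6204 -0.1618  0.008 ]
[{'pixel': [101.2, 263.0], 'conf': 0.69}] [103.1783 262.5006]
at [ 0.4808 -0.1021  0.1899] [-180.    0.   90.] shift [1.294 0.136 1.498]
```

View pics/w6.png

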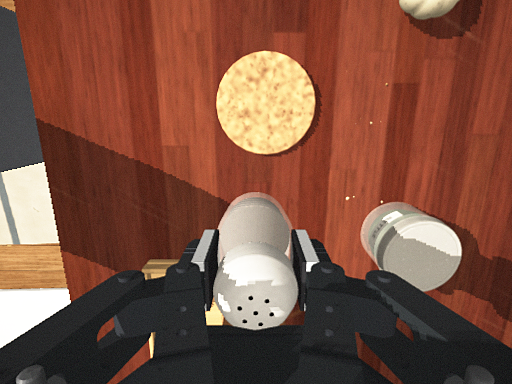

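The coaster is centred at (102,265), which puts it at about (.490,-.024). The shaker hangs straight between the pads. I'll check its in-hand offset by projection.

```bash
python3 - <<'E'
from h import *
f=ctrl.grab_frame("wrist"); x,y=.4809,-.1021
for n,p in(("foot front",(x,y+.022,.1375)),("foot left",(x-.022,y,.1375)),("foot right",(x+.022,y,.1375)),("top",(x,y,.2275)),("dome left",(x-.017,y,.2155)),("dome right",(x+.017,y,.2155))): print(n,proj(f,p))
go(.490,-.024,.12)
E
```

```text
foot front [186.29985944 253.77448359]
foot left [219.374489   219.74203707]
foot right [219.39248586 287.87863071]
top [308.0456839  252.75775491]
dome left [288.54912757 209.62113337]
dome right [288.58887229 296.36594497]
at [ 0.4809 -0.1024  0.19  ] [-180.     0.    89.9] shift [1.308 0.151 1.165]
```

Emit:
apply_moves --rows '[[[0.35, 0.04, 0], [0, 0, 0]], [[0.5, 0.05, 0], [0, 0, 0]], [[0.35, 0.04, 0], [0, 0, 0]], [[0.157, 0.013, 0.2], [0, 0, 0]], [[0, 0, 0.5], [0, 0, 0]], [[0, 0, 0.5], [0, 0, 0]], [[0, 0, 0.5], [0, 0, 0]], [[0, 0, 0.2], [0, 0, 0]]]'

```text
clock: 27.35
position: [0.4882, -0.0212, 0.0741]
tool_rot: [-179.8, 0.0, 89.9]
contact_force: [-0.2, -0.3, -1.6]
width: 0.0369
gripper_force: 30.1
```

Emit:
apply_moves --rows '[[[0, 0, 0.1], [0, 0, 0]], [[0, 0, 0.05], [0, 0, 0]], [[0, 0, 0], [0, 0, 0]]]'

```text
clock: 27.72
position: [0.4902, -0.0201, 0.0678]
tool_rot: [179.9, 0.0, 90.0]
contact_force: [0.5, -0.1, -1.2]
width: 0.0368
gripper_force: 30.1
```

Emit:
apply_moves --rows '[[[0, 0, 0.03], [0, 0, 0]], [[0, 0, 0.03], [0, 0, 0]], [[0, 0, 0.02], [0, 0, 0]], [[0, 0, 0], [0, 0, 0]]]'

```text
clock: 28.22
position: [0.4897, -0.0199, 0.0624]
tool_rot: [-180.0, 0.0, 90.0]
contact_force: [-0.8, 0.3, -1.4]
width: 0.0363
gripper_force: 30.1
```

Emit:
apply_moves --rows '[[[0, 0, 0.017], [0, 0, 0]], [[0, 0, 0.017], [0, 0, 0]], [[0, 0, 0], [0, 0, 0]]]'

```text
clock: 28.6
position: [0.4899, -0.0198, 0.061]
tool_rot: [180.0, 0.0, 90.0]
contact_force: [-2.4, 1.1, 7.9]
width: 0.0367
gripper_force: 31.5
```

Emit:
apply_moves --rows '[[[0, 0, 0], [0, 0, 0]], [[0, 0, 0], [0, 0, 0]], [[0, 0, 0], [0, 0, 0]], [[0, 0, 0], [0, 0, 0]], [[0, 0, -0.2], [0, 0, 0]], [[0, 0, -0.5], [0, 0, 0]], [[0, 0, -0.8], [0, 0, 0]], [[0, 0, -0.9], [0, 0, 0]]]' --fingers 0.75

```text
clock: 29.6
position: [0.4892, -0.0199, 0.2062]
tool_rot: [-180.0, -0.0, 90.0]
contact_force: [0.2, -0.5, -0.1]
width: 0.0638
gripper_force: 0.0
```

Emit:
apply_moves --rows '[[[0, 0, -0.6], [0, 0, 0]], [[0, 0, -0.2], [0, 0, 0]], [[-0.4, 0, 0], [0, 0, 0]], [[0, 0, 0], [0, 0, 0]]]'

```text
clock: 30.1
position: [0.489, -0.0456, 0.2519]
tool_rot: [-179.9, 0.0, 89.8]
contact_force: [-0.6, -0.0, -1.4]
width: 0.0637
gripper_force: 0.0
```

```bash
python3 - <<'E'
from h import *
f=ctrl.grab_frame("wrist"); save(f,"w7")
d=ctrl.spot_in(f,"shaker_mid"); print(d[:1],proj(f,(.490,-.024,.098)),proj(f,(.490,-.024,.008)))
for k,z in(("mill_mid",.085),("jar_mid",.065)):
  for d in ctrl.spot_in(f,k)[:1]: print(k,d,atz(f,d["pixel"],z))
go(.4124,.190,.2)
E
```

```text
[{'pixel': [151.5, 255.0], 'conf': 0.87}] [161.13790076 255.16048679] [149.71872945 255.18286074]
at [ 0.4894 -0.043   0.252 ] [-179.9   -0.    90.1] shift [ 3.884 -1.278  0.87 ]
```

View pics/w7.png

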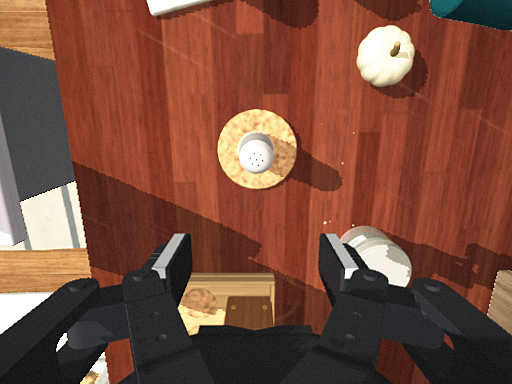

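The shaker stands centred on the coaster: its top is at (158,256) and the cork centre at (149,257), as projected. Now fetching the jar.

Emit:
apply_moves --rows '[[[0.65, -0.21, 0], [0, 0, 0]], [[0.65, -0.21, 0], [0, 0, 0]], [[0.65, -0.21, 0], [0, 0, 0]], [[0.65, -0.21, 0], [0, 0, 0]], [[0.65, -0.21, 0], [0, 0, 0]], [[0.4, -0.14, 0], [0, 0, 0]], [[0.23, -0.08, 0], [0, 0, 0]]]'

```text
clock: 31.18
position: [0.4126, 0.1906, 0.2523]
tool_rot: [-180.0, -0.0, 90.2]
contact_force: [-0.8, -0.3, 0.2]
width: 0.064
gripper_force: 0.0
```

Emit:
apply_moves --rows '[[[0, 0, 0], [0, 0, -0.2]], [[0, 0, 0], [0, 0, -0.2]], [[0, 0, 0], [0, 0, -0.2]], [[0, 0, 0], [0, 0, -0.2]], [[0, 0, 0], [0, 0, -0.2]], [[0, 0, 0], [0, 0, 0]]]'

```text
clock: 31.92
position: [0.4136, 0.1885, 0.2522]
tool_rot: [-180.0, -0.0, 134.9]
contact_force: [0.1, -0.1, -0.3]
width: 0.0641
gripper_force: 0.0
```

```bash
python3 - <<'E'
from h import *
go(.4124,.190,.1075)
f=ctrl.grab_frame("wrist"); save(f,"w8")
d=ctrl.spot_in(f,"jar_mid"); print(d[:1],proj(f,(.4125,.192,.12)))
E
```

```text
at [0.4136 0.1885 0.2522] [-180.    -0.   134.9] shift [0.031 0.005 2.412]
[{'pixel': [182.1, 255.4], 'conf': 0.84}] [184.8754566 256.2857088]
```

View pics/w8.png

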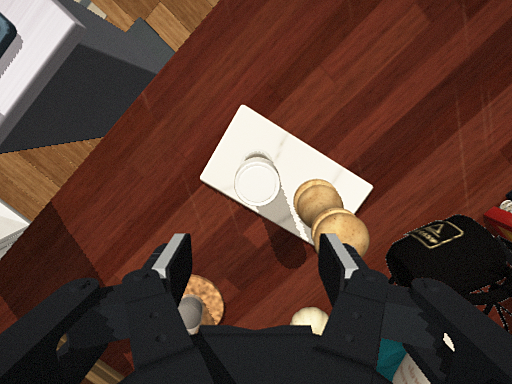

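Jar and mill stand on the board; the cap at (182,257) matches. Descending.

Emit:
apply_moves --rows '[[[0.03, 0, 0.3], [0, 0, 0]], [[0, 0, 0.5], [0, 0, 0]], [[0, 0, 0.5], [0, 0, 0]], [[0, 0, 0.5], [0, 0, 0]], [[0, 0, 0.4], [0, 0, 0]], [[0, 0, 0.2], [0, 0, 0]], [[0, 0, 0], [0, 0, 0]]]'

```text
clock: 32.9
position: [0.412, 0.1901, 0.1081]
tool_rot: [-179.9, -0.0, 135.0]
contact_force: [-0.6, -0.5, 0.3]
width: 0.0638
gripper_force: 0.0
```

Emit:
apply_moves --rows '[[[0, 0, 0], [0, 0, 0]], [[0, 0, 0], [0, 0, 0]], [[0, 0, 0], [0, 0, 0]], [[0, 0, 0], [0, 0, 0]], [[0, 0, 0], [0, 0, 0]]]' --fingers 0.3

```text
clock: 33.52
position: [0.413, 0.1905, 0.1094]
tool_rot: [179.9, 0.1, 135.0]
contact_force: [-0.4, -0.7, 7.8]
width: 0.043
gripper_force: 30.5
```

Emit:
apply_moves --rows '[[[0, 0, -0.2], [0, 0, 0]], [[0, 0, -0.4], [0, 0, 0]], [[0, 0, -0.5], [0, 0, 0]], [[0, 0, -0.5], [0, 0, 0]], [[0, 0, -0.5], [0, 0, 0]], [[0, 0, -0.3], [0, 0, 0]], [[-0.15, -0.15, 0], [0, 0, 0]], [[-0.3, -0.3, 0], [0, 0, 0]]]'

```text
clock: 34.52
position: [0.4116, 0.1511, 0.2516]
tool_rot: [-179.9, -0.0, 135.1]
contact_force: [0.1, -0.4, -0.7]
width: 0.0428
gripper_force: 31.1
```

Emit:
apply_moves --rows '[[[-0.4, -0.4, 0], [0, 0, 0]], [[-0.4, -0.4, 0], [0, 0, 0]], [[-0.4, -0.4, 0], [0, 0, 0]], [[-0.4, -0.4, 0], [0, 0, 0]], [[-0.4, -0.4, 0], [0, 0, 0]], [[-0.4, -0.4, 0], [0, 0, 0]], [[-0.4, -0.4, 0], [0, 0, 0]], [[-0.4, -0.4, 0], [0, 0, 0]]]'

```text
clock: 35.52
position: [0.4106, -0.1214, 0.2512]
tool_rot: [-179.9, -0.1, 135.0]
contact_force: [-0.0, 0.4, -1.7]
width: 0.0428
gripper_force: 31.1
```

Emit:
apply_moves --rows '[[[-0.4, -0.4, 0], [0, 0, 0]], [[-0.4, -0.4, 0], [0, 0, 0]], [[-0.3, -0.3, 0], [0, 0, 0]], [[-0.2, -0.2, 0], [0, 0, 0]], [[-0.1, -0.1, 0], [0, 0, 0]], [[0, 0, 0], [0, 0, 0]]]'

```text
clock: 36.28
position: [0.4121, -0.2382, 0.2521]
tool_rot: [180.0, -0.0, 135.0]
contact_force: [-0.6, -0.1, -0.5]
width: 0.043
gripper_force: 31.1
```

```bash
python3 - <<'E'
from h import *
go(.409,-.245,.115)
E
```

```text
at [ 0.4121 -0.2382  0.2521] [180.  -0. 135.] shift [-0.045 -0.116  2.285]
```

Emit:
apply_moves --rows '[[[-0.045, -0.116, 0.2], [0, 0, 0]], [[0, 0, 0.5], [0, 0, 0]], [[0, 0, 0.5], [0, 0, 0]], [[0, 0, 0.5], [0, 0, 0]], [[0, 0, 0.4], [0, 0, 0]], [[0, 0, 0.18], [0, 0, 0]], [[0, 0, 0.03], [0, 0, 0]], [[0, 0, 0], [0, 0, 0]]]'

```text
clock: 37.28
position: [0.4098, -0.2453, 0.1144]
tool_rot: [180.0, 0.1, 135.0]
contact_force: [0.3, -0.5, -1.3]
width: 0.0425
gripper_force: 31.1
```

Emit:
apply_moves --rows '[[[0, 0, 0.017], [0, 0, 0]], [[0, 0, 0.017], [0, 0, 0]], [[0, 0, 0], [0, 0, 0]]]'

```text
clock: 37.65
position: [0.4093, -0.2453, 0.1119]
tool_rot: [-180.0, 0.0, 135.0]
contact_force: [-1.0, 0.1, -1.7]
width: 0.0432
gripper_force: 31.1
```

Emit:
apply_moves --rows '[[[0, 0, 0.017], [0, 0, 0]], [[0, 0, 0.017], [0, 0, 0]], [[0, 0, 0], [0, 0, 0]]]'

```text
clock: 38.02
position: [0.4102, -0.2457, 0.1113]
tool_rot: [-180.0, 0.1, 135.0]
contact_force: [-3.0, 2.1, 17.0]
width: 0.0427
gripper_force: 32.7
```

Emit:
apply_moves --rows '[[[0, 0, -0.015], [0, 0, 0]], [[0, 0, 0], [0, 0, 0]]]'

```text
clock: 38.28
position: [0.4098, -0.2455, 0.1114]
tool_rot: [-180.0, 0.1, 135.0]
contact_force: [-0.9, 1.5, 8.4]
width: 0.0428
gripper_force: 31.9
```

Emit:
apply_moves --rows '[[[0, 0, 0], [0, 0, 0]], [[0, 0, 0], [0, 0, 0]], [[0, 0, 0], [0, 0, 0]], [[0, 0, -0.2], [0, 0, 0]], [[0, 0, -0.6], [0, 0, 0]], [[0, 0, -0.8], [0, 0, 0]], [[0, 0, -0.7], [0, 0, 0]], [[0, 0, -0.5], [0, 0, 0]]]' --fingers 0.75

```text
clock: 39.28
position: [0.4097, -0.2452, 0.2814]
tool_rot: [180.0, 0.1, 135.0]
contact_force: [0.1, 0.1, -0.4]
width: 0.0641
gripper_force: 0.0
```

Emit:
apply_moves --rows '[[[0, 0, 0], [0, 0, 0.2]], [[0, 0, 0], [0, 0, 0.2]], [[0, 0, 0], [0, 0, 0.2]], [[0, 0, 0], [0, 0, 0.2]], [[0, 0, 0], [0, 0, 0.2]], [[0, 0, 0], [0, 0, 0]]]' --fingers 0.85

```text
clock: 40.02
position: [0.4093, -0.245, 0.2793]
tool_rot: [180.0, 0.0, 90.1]
contact_force: [0.1, 1.2, -0.6]
width: 0.0723
gripper_force: 0.0
```

```bash
python3 - <<'E'
from h import *
go(.4997,.2097,.129)
f=ctrl.grab_frame("wrist"); save(f,"w9")
d=ctrl.spot_in(f,"jar_mid"); print(d[:1],proj(f,(.409,-.2425,.122)))
E
```

```text
at [ 0.4093 -0.245   0.2793] [180.    0.   90.1] shift [7.577 1.519 2.502]
[{'pixel': [175.1, 253.9], 'conf': 0.68}] [179.95686007 253.60182283]
```

View pics/w9.png

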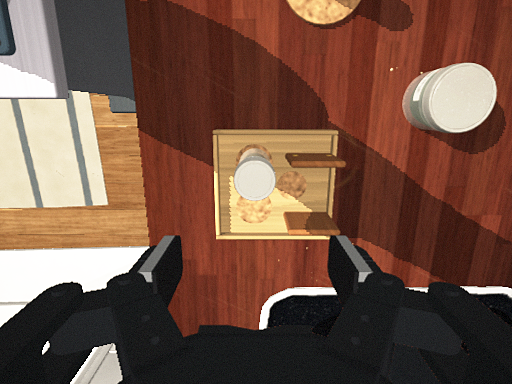

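The jar is back on its spot, with the cap at (179,254) against a predicted (180,254). Now the mill.

Emit:
apply_moves --rows '[[[0.85, 0.17, 0], [0, 0, 0]], [[0.9, 0.18, 0], [0, 0, 0]], [[0.9, 0.18, 0], [0, 0, 0]], [[0.9, 0.18, 0], [0, 0, 0]], [[0.9, 0.18, 0], [0, 0, 0]], [[0.9, 0.18, 0], [0, 0, 0]], [[0.9, 0.18, 0], [0, 0, 0]], [[0.8, 0.16, 0], [0, 0, 0]]]'

```text
clock: 41.12
position: [0.4941, 0.1797, 0.2789]
tool_rot: [180.0, -0.0, 90.2]
contact_force: [0.3, -0.0, 0.1]
width: 0.0727
gripper_force: 0.0
```

Emit:
apply_moves --rows '[[[0.4, 0.08, 0], [0, 0, 0]], [[0.12, 0.03, 0], [0, 0, 0]], [[0, 0, 0], [0, 0, 0]]]'

```text
clock: 41.5
position: [0.5005, 0.2083, 0.2785]
tool_rot: [-180.0, 0.0, 90.0]
contact_force: [-0.8, -1.1, -0.0]
width: 0.0727
gripper_force: 0.0
```

```bash
python3 - <<'E'
from h import *
go(.4997,.2097,.129)
f=ctrl.grab_frame("wrist")
d=ctrl.spot_in(f,"mill_mid"); print(d[:1],atz(f,d[0]["pixel"],.14),proj(f,(.50,.2125,.14)))
E
```

```text
at [0.5005 0.2083 0.2785] [-180.    0.   90.] shift [ 0.025 -0.012  2.492]
[{'pixel': [171.1, 254.9], 'conf': 0.9}] [0.50125845 0.22329487 0.14      ] [182.62101407 253.51760629]
```

Emit:
apply_moves --rows '[[[0.02, -0.01, 0.3], [0, 0, 0]], [[0, 0, 0.5], [0, 0, 0]], [[0, 0, 0.5], [0, 0, 0]], [[0, 0, 0.5], [0, 0, 0]], [[0, 0, 0.4], [0, 0, 0]], [[0, 0, 0.27], [0, 0, 0]], [[0, 0, 0], [0, 0, 0]]]'

```text
clock: 42.48
position: [0.499, 0.2094, 0.1291]
tool_rot: [-179.9, 0.1, 90.0]
contact_force: [-0.8, -0.2, 0.1]
width: 0.0728
gripper_force: 0.0
```

Emit:
apply_moves --rows '[[[0, 0, 0], [0, 0, 0]], [[0, 0, 0], [0, 0, 0]], [[0, 0, 0], [0, 0, 0]], [[0, 0, 0], [0, 0, 0]], [[0, 0, 0], [0, 0, 0]]]' --fingers 0.3

```text
clock: 43.1
position: [0.5006, 0.2107, 0.1316]
tool_rot: [179.9, -0.0, 90.0]
contact_force: [-0.4, 0.1, 6.7]
width: 0.0458
gripper_force: 30.6
```

Emit:
apply_moves --rows '[[[0, 0, -0.2], [0, 0, 0]], [[0, 0, -0.4], [0, 0, 0]], [[0, 0, -0.5], [0, 0, 0]], [[0, 0, -0.5], [0, 0, 0]], [[0, 0, -0.5], [0, 0, 0]], [[0, 0, -0.4], [0, 0, 0]], [[-0.15, -0.03, -0.2], [0, 0, 0]], [[-0.3, -0.05, 0], [0, 0, 0]]]'

```text
clock: 44.1
position: [0.4949, 0.1827, 0.2928]
tool_rot: [180.0, -0.0, 90.1]
contact_force: [0.1, -1.0, -2.0]
width: 0.046
gripper_force: 31.3
```

Emit:
apply_moves --rows '[[[-0.5, -0.09, 0], [0, 0, 0]], [[-0.55, -0.09, 0], [0, 0, 0]], [[-0.55, -0.09, 0], [0, 0, 0]], [[-0.55, -0.09, 0], [0, 0, 0]], [[-0.55, -0.09, 0], [0, 0, 0]], [[-0.55, -0.09, 0], [0, 0, 0]], [[-0.55, -0.09, 0], [0, 0, 0]], [[-0.55, -0.09, 0], [0, 0, 0]]]'

```text
clock: 45.1
position: [0.4499, -0.0802, 0.2912]
tool_rot: [-179.9, 0.0, 89.9]
contact_force: [0.0, -0.4, -2.3]
width: 0.0461
gripper_force: 31.3
```

Emit:
apply_moves --rows '[[[-0.55, -0.09, 0], [0, 0, 0]], [[-0.55, -0.09, 0], [0, 0, 0]], [[-0.55, -0.09, 0], [0, 0, 0]], [[-0.55, -0.09, 0], [0, 0, 0]], [[-0.55, -0.09, 0], [0, 0, 0]], [[-0.5, -0.09, 0], [0, 0, 0]], [[-0.3, -0.09, 0], [0, 0, 0]], [[-0.2, -0.06, 0], [0, 0, 0]]]'

```text
clock: 46.1
position: [0.4092, -0.3035, 0.2918]
tool_rot: [-179.9, -0.0, 89.9]
contact_force: [0.4, 0.5, -2.2]
width: 0.0457
gripper_force: 31.3
```

```bash
python3 - <<'E'
from h import *
go(.409,-.3095,.137)
E
```

```text
at [ 0.4092 -0.3035  0.2918] [-179.9   -0.    89.9] shift [-0.102 -0.     2.579]
```

Emit:
apply_moves --rows '[[[-0.07, 0, 0.2], [0, 0, 0]], [[0, 0, 0.5], [0, 0, 0]], [[0, 0, 0.5], [0, 0, 0]], [[0, 0, 0.5], [0, 0, 0]], [[0, 0, 0.4], [0, 0, 0]], [[0, 0, 0.2], [0, 0, 0]], [[0, 0, 0], [0, 0, 0]]]'

```text
clock: 46.98
position: [0.4103, -0.3061, 0.1538]
tool_rot: [-179.9, -0.1, 90.1]
contact_force: [0.5, -0.9, -2.6]
width: 0.0458
gripper_force: 31.3
```

```bash
python3 - <<'E'
from h import *
go(.409,-.3095,.1315)
E
```

```text
at [ 0.4103 -0.3061  0.1538] [-1.799e+02 -1.000e-01  9.010e+01] shift [-0.056 -0.021  0.371]
```

Emit:
apply_moves --rows '[[[-0.05, -0.02, 0.12], [0, 0, 0]], [[0, 0, 0.12], [0, 0, 0]], [[0, 0, 0.06], [0, 0, 0]], [[0, 0, 0.02], [0, 0, 0]], [[0, 0, 0], [0, 0, 0]]]'

```text
clock: 47.6
position: [0.4094, -0.31, 0.1353]
tool_rot: [180.0, 0.0, 90.0]
contact_force: [-0.4, 0.7, -1.2]
width: 0.046
gripper_force: 31.3
```

Emit:
apply_moves --rows '[[[0, 0, 0.015], [0, 0, 0]], [[0, 0, 0], [0, 0, 0]]]'

```text
clock: 47.85
position: [0.4093, -0.31, 0.1344]
tool_rot: [180.0, 0.0, 90.0]
contact_force: [-1.4, -0.1, -2.0]
width: 0.0458
gripper_force: 31.3
```

Emit:
apply_moves --rows '[[[0, 0, 0.012], [0, 0, 0]], [[0, 0, 0.012], [0, 0, 0]], [[0, 0, 0], [0, 0, 0]]]'

```text
clock: 48.22
position: [0.4097, -0.3104, 0.1336]
tool_rot: [180.0, 0.1, 90.0]
contact_force: [-0.8, -0.1, 5.3]
width: 0.0461
gripper_force: 31.6
```

Contact. Release, lift and look.

Emit:
apply_moves --rows '[[[0, 0, 0], [0, 0, 0]], [[0, 0, 0], [0, 0, 0]], [[0, 0, 0], [0, 0, 0]], [[0, 0, 0], [0, 0, 0]], [[0, 0, -0.2], [0, 0, 0]], [[0, 0, -0.6], [0, 0, 0]], [[0, 0, -0.8], [0, 0, 0]], [[0, 0, -0.8], [0, 0, 0]]]' --fingers 0.85

```text
clock: 49.22
position: [0.4092, -0.3098, 0.2792]
tool_rot: [180.0, 0.0, 90.0]
contact_force: [0.3, 0.6, 0.4]
width: 0.0727
gripper_force: 0.0
```

Emit:
apply_moves --rows '[[[0, 0, -0.4], [0, 0, 0]], [[0.12, 0, 0], [0, 0, 0]], [[0, 0, 0], [0, 0, 0]], [[0, 0, 0], [0, 0, 0]]]'

```text
clock: 49.72
position: [0.4087, -0.3024, 0.2999]
tool_rot: [-179.9, -0.1, 90.0]
contact_force: [0.5, 0.1, 0.5]
width: 0.0727
gripper_force: 0.0
```

```bash
python3 - <<'E'
from h import *
f=ctrl.grab_frame("wrist"); t=ctrl.grab_frame("top"); print(f["xyz"])
for n,p in(("mill",(.410,-.306,.162)),("jar",(.409,-.2425,.122))): print(n,proj(f,p))
cv2.imwrite("pics/end.png",np.hstack([cv2.resize(f["img"][100:280,150:400],None,fx=1.6,fy=1.6),cv2.resize(t["img"][180:285,205:372],None,fx=2.3,fy=2.75)[:288]])[:,:,::-1])
E
```

```text
[ 0.40960175 -0.23606422  0.42783467]
mill [191.18528962 255.64292037]
jar [119.68594236 254.71668127]
```

View pics/end.png

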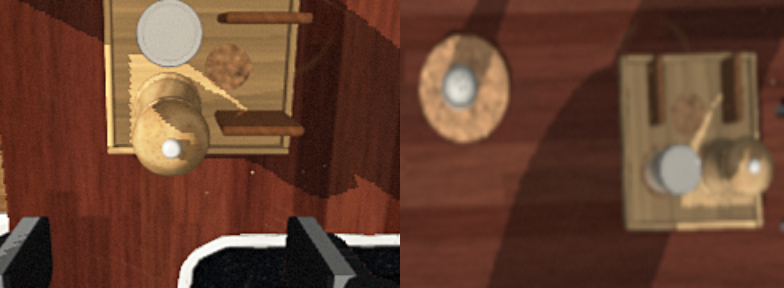

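The mill knob is at (192,257) and the jar cap at (121,256), both within 2 px of their original spots. The shaker stands on the cork. Handing in.

```bash
python3 -c "
from station import ctrl
print(ctrl.finish_job())"
```

```text
the job is handed in; nothing more can be done
None
```

I handed the job in at about 50 s; no verdict came back. The last pictures show the shaker upright on the coaster, about 2 mm off centre, and the mill and jar back in the caddy within about 2 mm of where they stood. Nothing was knocked over, and I kept the arm clear of the pumpkin and the squat jar.

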